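# Shut and lock the instrument's service cover

## Robot

A 6-joint arm with a two-finger parallel gripper is mounted at the origin on the work surface. World frame = base frame: x ahead of the robot, y to its left, z up, the work surface at z = 0. Lengths are in mm, angles in rad, forces in N, time in s.
With the tool pointing down it reaches from about 350 to 775 mm from the base axis. Payload 7.3 kg.
Tool frame: the origin (TCP) lies at the centre of the arm's flange, where the gripper is bolted on; the fingertips stand 178 mm ahead of it and the grasp point (between the pads) lies 159 mm ahead of it; z points along the fingers, y is the direction in which the jaws open and shut (so a half turn about z gives the same grasp; the last joint's range is limited). The gripper opens to 92 mm and grips with 3 to 60 N. Pads are 19 mm wide; open, the fingers measure 130 mm over their backs; the gripper's body (75 mm by 190 mm) begins 47 mm behind the grasp point.
Start: joints at [0.987, 0.342, 1.524, -0, 1.275, -0.146], TCP at [222.552, 475.498, 404.741] pointing down, gripper open.
Joint ranges: [-2.53, 2.53], [-0.77, 2.02], [0.04, 2.7], [-1, 4.14], [0.28, 2.66], [-3.11, 3.11]. Speed limits (rad/s): [2.57, 2.57, 3.14, 3.14, 3.14, 3.14].

## Interface

Orientations are given as [roll, pitch, yaw] about the fixed x, y, z axes, in that order (R = Rz(yaw) Ry(pitch) Rx(roll)).
In Python, from plant import get_obs, capture, close_job gives the robot as it stands. The module is installed in compiled form; this text tells all that it offers.
- The arm moves only by the shell command python3 -m pendant 'ROWS'. ROWS is JSON, a list of rows, each a list of 3 entries, a list of its own where there are three numbers: the shift along the tool's x, y, z in m, then the turn, a rotation vector about the tool's x, y, z in rad, then the finger opening in m, from 0 to 0.0918. In form: [[[tx, ty, tz], [wx, wy, wz], fingers], ...]. A call has 1 to 10 rows; each row is the pose to reach, as a shift and turn from the pose commanded when the call began, along the tool's axes at that moment; what a row does not reach only later rows make up. A row lasts 1/12 s, in which the tool goes at most 41.7 mm and 7.16 degrees, less where a joint would pass 70% of its speed; a pose out of reach is approached as far as the arm can. A call with a gripper value outside its range is refused whole. The fingers move at their own pace and stop on an object; the grip force is fixed at half the most. Time passes only in rows, so rows that repeat a pose let the fingers close. It gives the time, the measured TCP pose, the force and the opening at its end, in the units of the state.
- get_obs(): the state, without advancing time (a new reading comes with each control period).
- capture(name): name is "side" or "top" or "wrist"; returns a dict with "color" (420x560x3 uint8, red, green, blue), "mtx" (3x3 intrinsics, pixels), "rvec" (rotation vector, rad) and "tvec" (3), from world to camera coordinates, as OpenCV has them. Camera axes: x right, y down, z forward; pixel columns grow to the right and rows downward; lengths in mm; the calibration is good to about 2 mm. A picture is of the moment at which its call begins. There is no depth.
- close_job(): hands the job in, once; it reports no verdict.
The state is a dict: "time": time; "joint_positions": joint angles; "dq": joint speeds; "tau": joint torques, N m; "tool_pos": TCP position; "tcp_rot": TCP orientation; "contact_force": force on the tool from outside, world axes, zero at the start; "moment": the same for the moment, N m; "grip_width": finger opening in mm.
Only numpy, scipy, OpenCV 4.12 (cv2) and the standard library are available. Lean on these libraries where they do the work, as an engineer would, in place of code of your own. Each camera call takes 0.05 s, during which the arm holds its last target. There are 200 camera calls.

## Task

The service cover on top of the bench instrument has been left ajar. Shut it fully, then push its sprung orange stud in and turn it a quarter turn clockwise, until it springs back up a little and stays locked when you let go. Work gently, by feel: do not turn the stud with force before it is pushed in far enough, do not ram it against the bottom of its catch, and leave the two bottles where they stand.

Things in the scene. Friction and masses are not known exactly. Their poses are not given: they have to be found in the camera images.
- instrument: Fixed pale-grey bench instrument with teal front, 360 (x) by 460 (y) by 120 mm high; origin at the centre of its underside on the bench, front towards -x of its frame, z up; it stands yawed by up to 0.35. The opening in its top has the teal service cover.
- cover (a joint): Opening angle of the teal service cover, rad: 0 shut, lying on the instrument's top; 0.35 to 0.65 at the start. Plate 230 mm long from its hinge to its front edge, 220 mm wide, 8 mm thick. The hinge is stiff (1 N m of friction): the cover stays where it is left and is shut by pressing its top down with about 2 to 7 N; it stops rigidly at 0, 128 mm (top face) above the bench.
- cover_hinge (a point): Middle of the cover's hinge line, at mid thickness of the cover, 115 mm from the instrument's centre towards its back (+x of its frame), 124 mm above the bench. Axes turn with the cover: -x runs along it to its front edge, y along the hinge line.
- cover_press (a point): A bare point on the cover's top face, 150 mm from the hinge line towards the front and 75 mm to the +y side of the stud's line; a good place to press the cover shut.
- stud_grip (a point): Centre of the stud's orange wing, on the stud's axis, 185 mm from the hinge line, midway across the cover. Wing: 40 mm long (this point's x), 14 mm thick (y), 26 mm tall, pinched across its thickness. Right under it a black round flange, 44 mm across, 5 mm thick, moves with it; fingertips may push on it. Stud out and cover shut: this point is 162 mm above the bench, 34 mm above the cover.
- stud (a joint): Turn of the stud, rad, clockwise from above: 0 unlocked (wing in line with the instrument's front-to-back direction), 1.57 locked (wing pointing at the two white marks on the cover). A cross pin under the cover stands in a slot of a fixed steel catch, which blocks turning (play 0.13) until pushed in. At 1.57, within about 0.2, let go and the spring lifts the stud 2.5 to 4 mm into a notch.
- stud_push: The stud's sleeve, goes in with it but does not turn; origin on the stud's axis, level with the cover's top face when the stud is out, lower as it is pushed in. Spring: 6 N to start, plus 0.5 N per mm. The pin comes free to turn after 3 to 11 mm of push (hidden, varies); 1.5 mm deeper is a rigid bottom, where force climbs steeply above the spring's 8 to 13 N; over 15 N more is ramming it.
- bottle_a_mid (a point): Glass bottle with orange cap, 58 mm across, 95 mm tall, standing on the instrument to the +y side of the cover; this point is half-way up.
- bottle_b_mid (a point): The same on the -y side of the cover.

How it is judged (in metres and radians):
On the way, in this order (a step that is already met when the one before it is completed fails the run):
1. the cover is shut with the stud still unlocked (value of joint cover below 0.015 rad and value of joint stud below 0.4 rad), for 0.1 s.
2. the stud is turned to its lock under the shut cover (value of joint cover below 0.015 rad and value of joint stud above 1.3 rad), for 0.1 s.
At the end, for the whole second after the job is handed in: the cover is shut (within 0.015 rad), the stud is turned past 1.3 rad (about a quarter turn), at rest, and its cross pin (stud_c0) has sprung up into the catch's notch and bears on the roof of it (catch_c4, catch_c5) with over 1 N (all of step 2 and value of joint stud below 1.85 rad and (contact force between stud_c0 and catch_c4 above 1 N or contact force between stud_c0 and catch_c5 above 1 N) and velocity of joint stud between -0.05 and 0.05 rad/s); the robot touches nothing.
It fails at once if the stud's pin is rammed on the bottom of its catch (over 17 N) or forced against its sides (over 20 N) (contact force between stud_c0 and catch_c6 above 17 N or contact force between stud_c0 and catch_c0 above 20 N or contact force between stud_c0 and catch_c1 above 20 N or contact force between stud_c0 and catch_c2 above 20 N or contact force between stud_c0 and catch_c3 above 20 N).
It fails at once if the cover is pressed or hit with more than 50 N (contact force between cover_c0 and anything else above 50 N).
It fails at once if a bottle is shifted by over 25 mm or tipped (distance of any of bottle_a_mid, bottle_b_mid from where it was at the start of the episode above 0.025 m or angle between any of bottle_a_mid, bottle_b_mid's own z axis and vertical above 0.4 rad).
It also fails if it takes over 67 s, if anything falls off the work surface, if the arm or the gripper's body presses on something with over 40 N, if the wrist force passes 120 N, or if a joint passes its speed limit or range.

## Working session

There is one attempt and no reset: what is moved stays moved. The work goes in short steps, Python scripts to look and compute and a shell command to move; the robot and the scene stay as the last step left them, time stands still between calls to the robot, and variables do not carry over. Pictures are saved under pics/ and viewed, about 8 in all and at most 12, crops included, and the job is handed in when it is done.

```bash
mkdir -p pics; python3 - <<'E'
from plant import *
import cv2,numpy as np
o=get_obs();print({k:np.round(v,3).tolist() for k,v in o.items()})
for n in("side","top"):
    c=capture(n);cv2.imwrite(f"pics/{n}0.png",c["color"][:,:,::-1]);np.savez(f"{n}0.npz",**c)
    R=cv2.Rodrigues(c["rvec"])[0];print(n,c["mtx"].tolist(),(-R.T@c["tvec"].ravel()).round())
E
```

```text
{'time': 0.0, 'joint_positions': [0.987, 0.343, 1.525, 0.0, 1.275, -0.146], 'dq': [0.002, -0.0, 0.0, -0.0, 0.001, 0.001], 'tau': [0.002, -43.124, -24.422, 0.072, 0.056, -0.0], 'tool_pos': [222.459, 475.388, 404.027], 'tcp_rot': [-3.14, -0.0, 2.704], 'contact_force': [0.787, 0.435, -0.976], 'moment': [0.016, -0.024, 0.052], 'grip_width': 92.05}
side [[383.8288612042859, 0.0, 284.751885671208], [0.0, 383.8288612042859, 218.64364078953324], [0.0, 0.0, 1.0]] [ 584. -524.  566.]
top [[530.3801249557762, 0.0, 279.68493168225353], [0.0, 530.3801249557762, 211.69989019650274], [0.0, 0.0, 1.0]] [ 583.   41. 1008.]
```

View pics/top0.png

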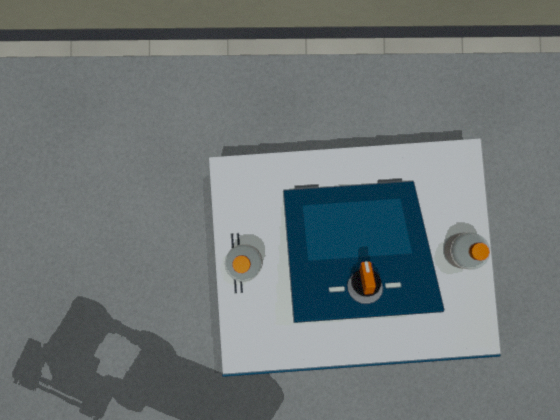

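View pics/side0.png

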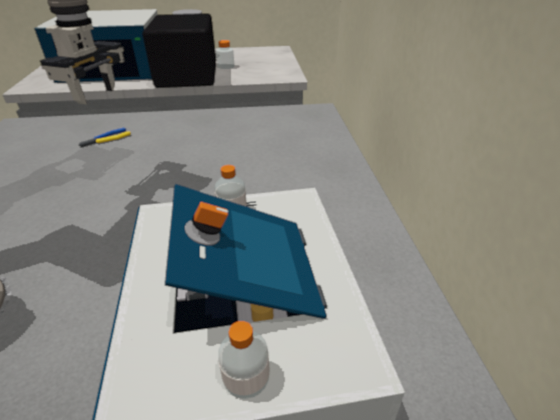

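The top view shows the instrument's top corners at (210,157), (480,140), (499,355) and (223,374). The cover corners are at (284,190), (414,182), (443,311) and (294,321). The side view shows the cover raised, with corners at (175,187), (168,276) and (322,310). I'll fit the pose from these.

```bash
cat > h.py <<'E'
import cv2,numpy as np
from scipy.spatial.transform import Rotation as Ro
def inst(p,q): # instrument frame->world ; p=x,y,yaw
    q=np.atleast_2d(np.array(q,float));return q@Ro.from_euler('z',p[2]).as_matrix().T+[p[0],p[1],0]
def cov(p,a,q): # cover frame->world
    q=np.atleast_2d(np.array(q,float));return inst(p,q@Ro.from_euler('y',a).as_matrix().T+[115,0,124])
def proj(c,P): return cv2.projectPoints(np.array(P,float),c["rvec"],c["tvec"],c["mtx"],None)[0][:,0]
def delta(target,yawvec=None):
    pass
E
python3 - <<'E'
from h import *
from scipy.optimize import least_squares
t=dict(np.load("top0.npz"));s=dict(np.load("side0.npz"))
I=[[180,230,120],[180,-230,120],[-180,-230,120],[-180,230,120]]
C=[[-230,110,4],[-230,-110,4]]
it=np.array([[210,157],[480,140],[499,355],[223,374]]);ct=np.array([[294,321],[443,311]]);cs=np.array([[175,187],[168,276]])
f=lambda v:np.r_[proj(t,inst(v,I))-it,proj(t,cov(v,v[3],C))-ct,proj(s,cov(v,v[3],C))-cs].ravel()
r=least_squares(f,[583,0,0,.5],x_scale=[100,100,.1,.1]);v=r.x;print(v.round(4));print(r.fun.reshape(-1,2).round(1).tolist())
np.save("v.npy",v)
for n,q in dict(press=[-150,75,4],studgrip=[-185,0,38]).items(): print(n,cov(v,v[3],q).round(1),cov(v,0,q).round(1))
E
```

```text
[ 5.588871e+02 -8.330630e+01  5.770000e-02  5.004000e-01]
[[-1.4, 0.2], [0.2, -0.9], [0.4, -0.8], [-1.2, -0.4], [-1.6, 0.2], [1.7, -0.3], [0.9, -5.2], [-1.8, 4.4]]
press [[539.9  -9.3 199.5]] [[519.6 -10.5 128. ]]
studgrip [[529.8 -85.  246.1]] [[489.  -87.3 162. ]]
```

```bash
cat >> h.py <<'E'
def go(pos,yaw=None):
    from plant import get_obs
    o=get_obs();R=Ro.from_euler('xyz',o["tcp_rot"]);y=o["tcp_rot"][2] if yaw is None else yaw
    T=Ro.from_euler('xyz',[np.pi,0,y])
    print("shift",(R.inv().apply(np.array(pos)-o["tool_pos"])/1000).round(4),"turn",(R.inv()*T).as_rotvec().round(4))
E
python3 -c "
from h import *
v=np.load('v.npy')
t=dict(np.load('top0.npz'))
# bottles (cap tops z=215)
import numpy as np
R=cv2.Rodrigues(t['rvec'])[0];C=-R.T@t['tvec'].ravel()
for px in[(241,264),(481,252)]:
    d=R.T@np.linalg.inv(t['mtx'])@[*px,1];print((C+d*(213-C[2])/d[2]).round())
go([222.5,475.4,430]);go([538,-9.3,430],np.pi/2+.058)"
```

```text
[549.  97. 213.]
[ 564. -263.  213.]
shift [-0.     -0.     -0.0259] turn [-0.0014 -0.0002  0.    ]
shift [-0.4912 -0.3053 -0.0256] turn [-1.3000e-03  5.0000e-04  1.0751e+00]
```

```bash
python3 -m pendant '[[[0,0,-0.026],[0,0,0],0],[[-0.25,-0.155,-0.026],[0,0,0.5],0],[[-0.25,-0.155,-0.026],[0,0,0.5],0],[[-0.25,-0.155,-0.026],[0,0,0.5],0],[[-0.491,-0.305,-0.026],[0,0,1.075],0],[[-0.491,-0.305,-0.026],[0,0,1.075],0],[[-0.491,-0.305,-0.026],[0,0,1.075],0],[[-0.491,-0.305,-0.026],[0,0,1.075],0],[[-0.491,-0.305,-0.026],[0,0,1.075],0],[[-0.491,-0.305,-0.026],[0,0,1.075],0]]'; python3 -c "
from h import *
go([538,-9.3,430],np.pi/2+.058)"
```

```text
time: 0.93
tool_pos: [427.7, 159.3, 430.6]
tcp_rot: [-3.141, -0.0, 1.622]
contact_force: [0.6, 1.0, 0.5]
grip_width: 29.7
shift [-0.1741  0.1014  0.0006] turn [-0.0002 -0.0001 -0.0064]
```

```bash
python3 -m pendant '[[[-0.174,0.101,0],[0,0,0],0],[[-0.174,0.101,0],[0,0,0],0],[[-0.174,0.101,0],[0,0,0],0],[[-0.174,0.101,0],[0,0,0],0],[[-0.174,0.101,0],[0,0,0],0],[[-0.174,0.101,0],[0,0,0],0],[[-0.174,0.101,0],[0,0,0],0],[[-0.174,0.101,0.02],[0,0,0],0],[[-0.174,0.101,0.03],[0,0,0],0],[[-0.174,0.101,0.03],[0,0,0],0]]'; python3 - <<'E'
from plant import *;import cv2
c=capture("side");cv2.imwrite("pics/s1.png",c["color"][:,:,::-1])
E
```

```text
time: 1.77
tool_pos: [537.0, -5.5, 398.3]
tcp_rot: [-3.136, -0.001, 1.63]
contact_force: [0.3, -0.3, -0.9]
grip_width: 0.4
```

View pics/s1.png

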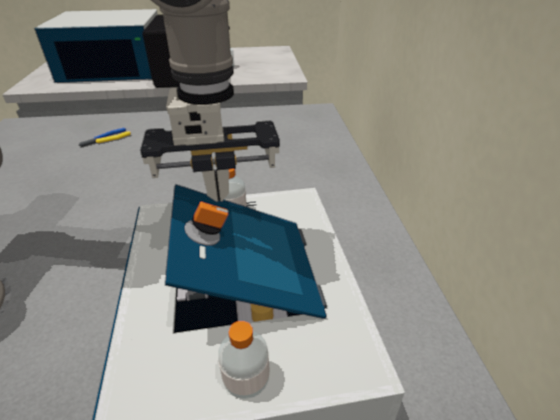

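Side view: the closed fingers come down at about (217,190), and the lower end is hidden near the cover's far edge and the stud. I'll check the projection of the tip against this.

```bash
python3 -c "
from h import *
s=dict(np.load('side0.npz'));v=np.load('v.npy')
print(proj(s,[[537,-5.5,220],[537,-5.5,290]]),proj(s,cov(v,.5,[[-150,75,4],[-230,110,4],[-230,-110,4],[0,110,4],[0,-110,4],[-150,110,4],[-150,-110,4],[-185,0,38]])))"
python3 - <<'E'
import cv2
a=cv2.imread("pics/s1.png")[120:330,130:340];cv2.imwrite("pics/s1c.png",cv2.resize(a,None,fx=2.8,fy=2.8,interpolation=2))
E
```

```text
[[219.96996637 197.41884006]
 [214.95620653 158.59303691]] [[223.04649517 209.05734467]
 [175.9040859  181.80001552]
 [166.13009538 280.44993564]
 [297.42500389 222.13918756]
 [328.00922274 316.53982461]
 [222.13325883 197.14590486]
 [229.60504839 294.6012598 ]
 [211.63532034 214.180051  ]]
```

View pics/s1c.png

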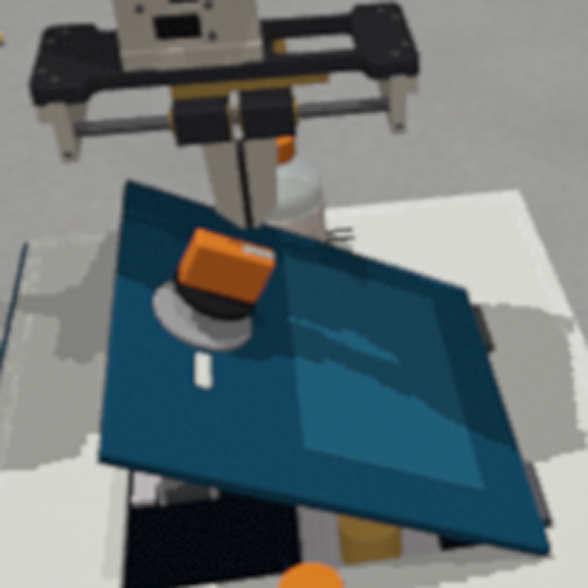

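The tip is at about (219,200) against a predicted (220,197), so it is above the plate. I'll shift 12 mm inward and then go down.

```bash
python3 -m pendant '[[[-0.012,0,0],[0,0,0],0],[[-0.012,0,0.003],[0,0,0],0],[[-0.012,0,0.006],[0,0,0],0],[[-0.012,0,0.009],[0,0,0],0],[[-0.012,0,0.012],[0,0,0],0],[[-0.012,0,0.015],[0,0,0],0],[[-0.012,-0.001,0.018],[0,0,0],0],[[-0.012,-0.002,0.021],[0,0,0],0],[[-0.012,-0.003,0.024],[0,0,0],0],[[-0.012,-0.004,0.027],[0,0,0],0]]'
```

```text
time: 2.65
tool_pos: [534.7, -18.8, 373.9]
tcp_rot: [3.141, 0.0, 1.629]
contact_force: [-1.3, -0.2, 5.3]
grip_width: 0.3
```

```bash
python3 -m pendant '[[[0,-0.002,0.005],[0,0,0],0],[[0,-0.003,0.01],[0,0,0],0],[[0,-0.004,0.015],[0,0,0],0],[[0,-0.006,0.02],[0,0,0],0],[[0,-0.007,0.025],[0,0,0],0],[[0,-0.008,0.03],[0,0,0],0],[[0,-0.009,0.035],[0,0,0],0],[[0,-0.01,0.04],[0,0,0],0],[[0,-0.011,0.045],[0,0,0],0],[[0,-0.012,0.05],[0,0,0],0]]'
```

```text
time: 3.48
tool_pos: [522.7, -19.5, 323.1]
tcp_rot: [-3.141, -0.0, 1.629]
contact_force: [-2.0, -0.1, 2.1]
grip_width: -0.0
```

```bash
python3 -m pendant '[[[0,0,0.002],[0,0,0],0],[[0,-0.001,0.004],[0,0,0],0],[[0,-0.001,0.006],[0,0,0],0],[[0,-0.001,0.008],[0,0,0],0],[[0,-0.001,0.009],[0,0,0],0],[[0,-0.001,0.010],[0,0,0],0],[[0,-0.001,0.010],[0,0,0],0]]'
```

```text
time: 4.07
tool_pos: [521.8, -19.5, 313.5]
tcp_rot: [-3.141, -0.0, 1.629]
contact_force: [0.1, -0.5, 1.2]
grip_width: 0.1
```

```bash
python3 -m pendant '[[[0,0,0.001],[0,0,0],0],[[0,0,0.002],[0,0,0],0],[[0,0,0.003],[0,0,0],0],[[0,0,0.004],[0,0,0],0],[[0,0,0.005],[0,0,0],0],[[0,0,0.005],[0,0,0],0]]'; python3 - <<'E'
from plant import *;import cv2
c=capture("side");cv2.imwrite("pics/s2.png",c["color"][:,:,::-1])
E
```

```text
time: 4.57
tool_pos: [521.8, -19.5, 308.4]
tcp_rot: [-3.141, -0.0, 1.629]
contact_force: [-0.5, 0.5, 0.2]
grip_width: 0.2
```

View pics/s2.png

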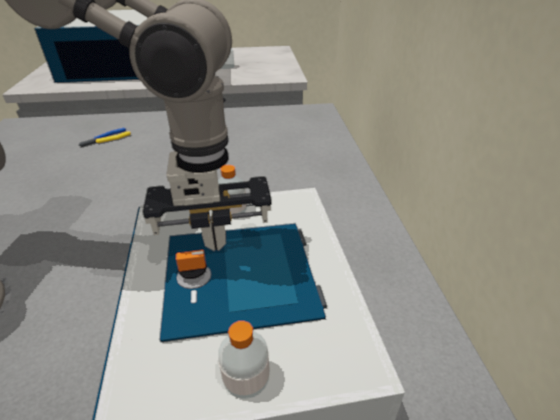

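The cover now lies nearly flat, with corners at about (162,333) and (322,318) and the stud wing at (191,262). I'll press on until I feel contact.

```bash
python3 -m pendant '[[[0,0,0.0005],[0,0,0],0],[[0,0,0.001],[0,0,0],0],[[0,0,0.0015],[0,0,0],0],[[0,0,0.002],[0,0,0],0],[[0,0,0.002],[0,0,0],0]]'
```

```text
time: 5.03
tool_pos: [522.0, -19.6, 306.8]
tcp_rot: [3.141, 0.0, 1.629]
contact_force: [0.0, 0.4, 2.7]
grip_width: 0.3
```

```bash
python3 -m pendant '[[[0,0,0.0005],[0,0,0],0],[[0,0,0.001],[0,0,0],0],[[0,0,0.001],[0,0,0],0]]'
```

```text
time: 5.28
tool_pos: [522.0, -19.5, 306.2]
tcp_rot: [3.141, 0.0, 1.629]
contact_force: [-0.4, 0.6, 6.3]
grip_width: 0.3
```

```bash
python3 -m pendant '[[[0,0,0.0005],[0,0,0],0],[[0,0,0.001],[0,0,0],0],[[0,0,0.001],[0,0,0],0]]'
```

```text
time: 5.53
tool_pos: [521.9, -19.5, 306.2]
tcp_rot: [3.14, 0.0, 1.629]
contact_force: [-3.9, 1.4, 14.0]
grip_width: 0.3
```

```bash
python3 -m pendant '[[[0,0,0.0005],[0,0,0],0],[[0,0,0.001],[0,0,0],0],[[0,0,0.001],[0,0,0],0]]'
```

```text
time: 5.78
tool_pos: [521.8, -19.5, 306.1]
tcp_rot: [3.139, 0.001, 1.629]
contact_force: [-6.1, 1.0, 21.2]
grip_width: 0.0
```

The cover is rigidly shut at TCP z 306 while the force rises. I'll lift off and go above the stud.

```bash
python3 -m pendant '[[[0,0,-0.004],[0,0,0],0],[[0,0,-0.04],[0,0,0],0],[[0,0,-0.08],[0,0,0],0],[[0,0,-0.1],[0,0,-0.1],0.05],[[0,0,-0.1],[0,0,-1.57],0.05],[[0,0,-0.1],[0,0,-1.57],0.05],[[0,0,-0.1],[0,0,-1.57],0.05],[[0,0,-0.1],[0,0,-1.57],0.05],[[0,0,-0.1],[0,0,-1.57],0.05],[[0,0,-0.1],[0,0,-1.57],0.05]]'; python3 -c "
from h import *
go([489,-87.3,400],np.pi+.058)"
```

```text
time: 6.62
tool_pos: [521.8, -19.6, 403.2]
tcp_rot: [-3.141, -0.001, 2.485]
contact_force: [-0.8, 1.2, -0.3]
grip_width: 42.5
shift [-0.0154 -0.0737  0.0032] turn [-0.     -0.0009 -0.7146]
```

```bash
python3 -m pendant '[[[-0.015,-0.074,0.003],[0,0,-0.714],0.05],[[-0.015,-0.074,0.003],[0,0,-0.714],0.05],[[-0.015,-0.074,0.003],[0,0,-0.714],0.05],[[-0.015,-0.074,0.003],[0,0,-0.714],0.05],[[-0.015,-0.074,0.003],[0,0,-0.714],0.05],[[-0.015,-0.074,0.003],[0,0,-0.714],0.05],[[-0.015,-0.074,0.003],[0,0,-0.714],0.05],[[-0.015,-0.074,0.003],[0,0,-0.714],0.05]]'; python3 - <<'E'
from plant import *;import cv2,numpy as np
c=capture("wrist");cv2.imwrite("pics/w1.png",c["color"][:,:,::-1]);np.savez("w1.npz",**c)
E
```

```text
time: 7.28
tool_pos: [488.1, -87.1, 400.4]
tcp_rot: [3.141, -0.001, -3.094]
contact_force: [-0.4, -0.1, 0.3]
grip_width: 50.2
```

View pics/w1.png

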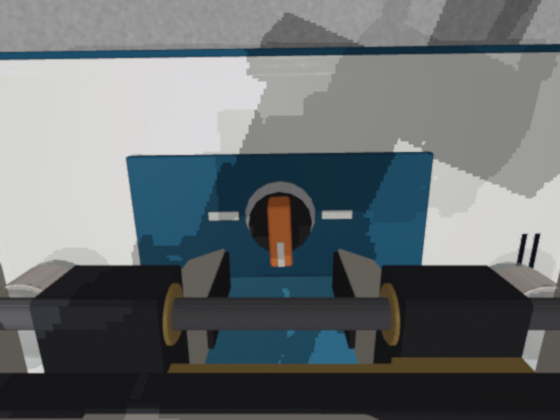

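Wrist view: the cover's front corners are at (129,155) and (432,153), and the white marks at (223,216) and (337,215). The wing spans from about (279,198) to (281,265).

```bash
python3 - <<'E'
from h import *
v=np.load('v.npy');w=dict(np.load('w1.npz'))
R=cv2.Rodrigues(w['rvec'])[0];C=-R.T@w['tvec'].ravel();print(C.round())
def px(p,z):
    d=R.T@np.linalg.inv(w['mtx'])@[*p,1];return (C+d*(z-C[2])/d[2]).round(1)
a,b=px((129,155),128),px((432,153),128);print(a,b,np.linalg.norm(a-b),np.arctan2(*(a-b)[:2]))
a,b=px((223,216),128),px((337,215),128);print(a,b,(a+b)/2)
print("flange/sleeve ring", px((280,217),128))
print(proj(w,cov(v,0,[[-205,y,51] for y in(-7,7)]+[[-165,y,51] for y in(-7,7)]+[[-230,110,4],[-230,-110,4]])).round())
E
python3 - <<'E'
import cv2
a=cv2.imread("pics/w1.png")[150:290,190:370];cv2.imwrite("pics/w1c.png",cv2.resize(a,None,fx=4,fy=4,interpolation=2))
E
```

```text
[410. -90. 380.]
[ 449.8 -195.7  128. ] [438.1  17.9 128. ] 213.92019540006035 3.086872055616178
[ 491.8 -129.3  128. ] [487.  -44.8 128. ] [489.4  -87.05 128.  ]
flange/sleeve ring [490.6 -87.  128. ]
[[267. 207.]
 [291. 206.]
 [269. 268.]
 [291. 267.]
 [435. 153.]
 [123. 156.]]
```

View pics/w1c.png

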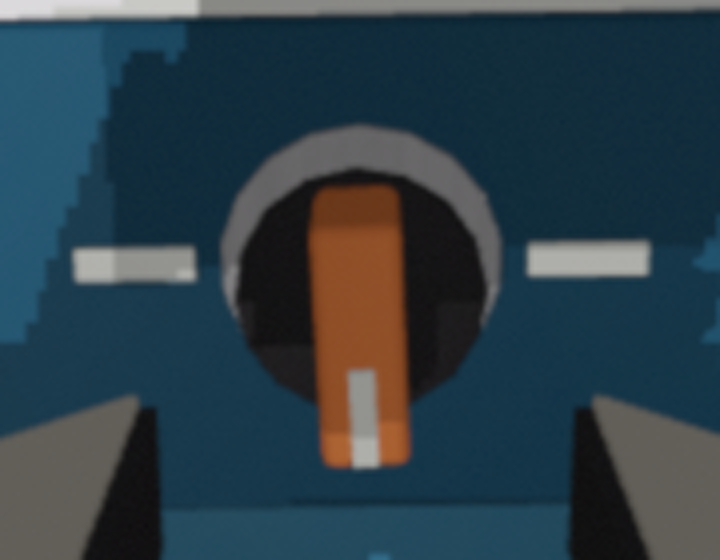

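The wing's top edges at (267–292, 207) and about row 266 match the model's prediction, so the stud is at (489,-87). I'll descend around the wing.

```bash
python3 -m pendant '[[[-0.001,0,0.03],[0,0,-0.008],0.05],[[-0.001,0,0.05],[0,0,-0.008],0.05],[[-0.001,0,0.06],[0,0,-0.008],0.05],[[-0.001,0,0.066],[0,0,-0.008],0.05],[[-0.001,0,0.069],[0,0,-0.008],0.03],[[-0.001,0,0.069],[0,0,-0.008],0.02],[[-0.001,0,0.069],[0,0,-0.008],0.018],[[-0.001,0,0.069],[0,0,-0.008],0.018]]'
```

```text
time: 8.0
tool_pos: [489.4, -87.1, 332.5]
tcp_rot: [-3.141, 0.002, -3.083]
contact_force: [0.5, -0.3, -0.4]
grip_width: 28.0
```

```bash
python3 -m pendant '[[[0,0,0],[0,0,0],0.01],[[0,0,0],[0,0,0],0],[[0,0,0],[0,0,0],0],[[0,0,0],[0,0,0],0]]'; python3 -c "
from plant import *;print(get_obs()['moment'])"
```

```text
time: 8.33
tool_pos: [489.2, -87.4, 332.3]
tcp_rot: [-3.14, 0.001, -3.082]
contact_force: [-0.2, -3.3, 3.6]
grip_width: 13.8
[-0.40241967  0.14388549  0.03599586]
```

```bash
python3 -m pendant '[[[0,0,0.001],[0,0,0],0],[[0,0,0.002],[0,0,0],0],[[0,0,0.002],[0,0,0],0]]'
```

```text
time: 8.58
tool_pos: [489.3, -87.4, 330.3]
tcp_rot: [-3.141, 0.001, -3.082]
contact_force: [-1.7, -1.6, 6.0]
grip_width: 13.4
```

```bash
python3 -m pendant '[[[0,0,0.0005],[0,0,0],0],[[0,0,0.001],[0,0,0],0],[[0,0,0.001],[0,0,0],0]]'
```

```text
time: 8.83
tool_pos: [489.2, -87.4, 329.4]
tcp_rot: [-3.14, 0.001, -3.082]
contact_force: [-1.9, -2.9, 7.3]
grip_width: 13.6
```

```bash
python3 -m pendant '[[[0,0,0.0005],[0,0,0],0],[[0,0,0.001],[0,0,0],0],[[0,0,0.001],[0,0,0],0]]'
```

```text
time: 9.08
tool_pos: [489.2, -87.4, 328.4]
tcp_rot: [-3.14, 0.001, -3.082]
contact_force: [-2.4, -3.0, 6.6]
grip_width: 13.7
```

```bash
python3 -m pendant '[[[0,0,0.0005],[0,0,0],0],[[0,0,0.001],[0,0,0],0],[[0,0,0.001],[0,0,0],0]]'
```

```text
time: 9.33
tool_pos: [489.2, -87.4, 327.5]
tcp_rot: [-3.141, 0.001, -3.082]
contact_force: [-2.0, -3.2, 7.1]
grip_width: 13.6
```

```bash
python3 -m pendant '[[[0,0,0.0005],[0,0,0],0],[[0,0,0.001],[0,0,0],0],[[0,0,0.001],[0,0,0],0]]'
```

```text
time: 9.58
tool_pos: [489.2, -87.4, 326.6]
tcp_rot: [-3.14, 0.001, -3.082]
contact_force: [-1.9, -2.8, 8.6]
grip_width: 13.8
```

```bash
python3 -m pendant '[[[0,0,0.0005],[0,0,0],0],[[0,0,0.0005],[0,0,0],0]]'
```

```text
time: 9.75
tool_pos: [489.2, -87.4, 326.1]
tcp_rot: [-3.14, 0.001, -3.082]
contact_force: [-2.2, -2.1, 7.9]
grip_width: 14.3
```

```bash
python3 -m pendant '[[[0,0,0.0005],[0,0,0],0],[[0,0,0.0005],[0,0,0],0],[[0,0,0.0005],[0,0,0],0]]'
```

```text
time: 10.0
tool_pos: [489.2, -87.4, 325.7]
tcp_rot: [-3.14, 0.001, -3.082]
contact_force: [-2.6, -3.7, 8.4]
grip_width: 13.4
```

```bash
python3 -m pendant '[[[0,0,0.0005],[0,0,0],0],[[0,0,0.0005],[0,0,0],0],[[0,0,0.0005],[0,0,0],0]]'
```

```text
time: 10.25
tool_pos: [489.2, -87.4, 325.2]
tcp_rot: [-3.14, 0.001, -3.082]
contact_force: [-3.0, -3.8, 9.3]
grip_width: 13.8
```

```bash
python3 -m pendant '[[[0,0,0.0005],[0,0,0],0],[[0,0,0.0005],[0,0,0],0],[[0,0,0.0005],[0,0,0],0]]'
```

```text
time: 10.5
tool_pos: [489.2, -87.4, 324.7]
tcp_rot: [-3.14, 0.001, -3.082]
contact_force: [-2.4, -2.8, 9.9]
grip_width: 13.7
```

```bash
python3 -m pendant '[[[0,0,0.0005],[0,0,0],0],[[0,0,0.0005],[0,0,0],0],[[0,0,0.0005],[0,0,0],0]]'
```

```text
time: 10.75
tool_pos: [489.2, -87.4, 324.3]
tcp_rot: [-3.14, 0.001, -3.082]
contact_force: [-3.0, -2.3, 9.1]
grip_width: 13.7
```

```bash
python3 -m pendant '[[[0,0,0.0005],[0,0,0],0],[[0,0,0.0005],[0,0,0],0],[[0,0,0.0005],[0,0,0],0]]'
```

```text
time: 11.0
tool_pos: [489.2, -87.4, 323.8]
tcp_rot: [-3.14, 0.001, -3.082]
contact_force: [-2.3, -2.1, 9.5]
grip_width: 13.6
```

```bash
python3 -m pendant '[[[0,0,0.0005],[0,0,0],0],[[0,0,0.0005],[0,0,0],0],[[0,0,0.0005],[0,0,0],0]]'
```

```text
time: 11.25
tool_pos: [489.2, -87.3, 323.4]
tcp_rot: [-3.14, 0.001, -3.082]
contact_force: [-3.1, -2.8, 10.2]
grip_width: 13.8
```

```bash
python3 -m pendant '[[[0,0,0.0005],[0,0,0],0],[[0,0,0.0005],[0,0,0],0],[[0,0,0.0005],[0,0,0],0]]'
```

```text
time: 11.5
tool_pos: [489.2, -87.4, 323.3]
tcp_rot: [-3.14, 0.002, -3.082]
contact_force: [-3.8, -2.1, 13.6]
grip_width: 13.7
```

```bash
python3 -m pendant '[[[0,0,0.0005],[0,0,0],0],[[0,0,0.0005],[0,0,0],0],[[0,0,0.0005],[0,0,0],0]]'
```

```text
time: 11.75
tool_pos: [489.2, -87.3, 323.3]
tcp_rot: [-3.14, 0.002, -3.082]
contact_force: [-5.5, -2.8, 17.2]
grip_width: 14.1
```

```bash
python3 -m pendant '[[[0,0,0.0005],[0,0,0],0],[[0,0,0.0005],[0,0,0],0],[[0,0,0.0005],[0,0,0],0]]'
```

```text
time: 12.0
tool_pos: [489.1, -87.3, 323.2]
tcp_rot: [-3.14, 0.002, -3.082]
contact_force: [-6.9, -1.8, 21.0]
grip_width: 13.8
```

Bottom felt at z=323.3. I'll back off about 0.5 mm from it, staying within the 1.5 mm free band, and test a small turn.

```bash
python3 -m pendant '[[[0,0,-0.001],[0,0,0],0],[[0,0,-0.002],[0,0,0],0],[[0,0,-0.002],[0,0,0],0]]'; python3 -m pendant '[[[0,0,0],[0,0,0.05],0],[[0,0,0],[0,0,0.1],0],[[0,0,0],[0,0,0.15],0],[[0,0,0],[0,0,0.2],0]]';python3 -c "
from plant import *;print(get_obs()['moment'])"
```

```text
time: 12.25
tool_pos: [489.2, -87.3, 324.1]
tcp_rot: [-3.14, 0.002, -3.082]
contact_force: [-3.4, -2.4, 9.5]
grip_width: 13.9
time: 12.58
tool_pos: [489.2, -87.4, 323.8]
tcp_rot: [-3.141, 0.002, 2.998]
contact_force: [-3.1, -3.1, 9.6]
grip_width: 13.8
[-0.43841399  0.50196798  0.0007168 ]
```

```bash
python3 -m pendant '[[[0,0,0],[0,0,0.06],0],[[0,0,0],[0,0,0.12],0],[[0,0,0],[0,0,0.18],0],[[0,0,0],[0,0,0.24],0],[[0,0,0],[0,0,0.3],0],[[0,0,0],[0,0,0.36],0],[[0,0,0],[0,0,0.42],0]]';python3 -c "
from plant import *;print(get_obs()['moment'])"
```

```text
time: 13.17
tool_pos: [489.2, -87.4, 323.8]
tcp_rot: [-3.141, 0.002, 2.578]
contact_force: [-2.3, -2.3, 10.2]
grip_width: 13.6
[-0.49052722  0.53380592  0.02431132]
```

```bash
python3 -m pendant '[[[0,0,0],[0,0,0.06],0],[[0,0,0],[0,0,0.12],0],[[0,0,0],[0,0,0.18],0],[[0,0,0],[0,0,0.24],0],[[0,0,0],[0,0,0.3],0],[[0,0,0],[0,0,0.36],0],[[0,0,0],[0,0,0.42],0]]';python3 -c "
from plant import *;print(get_obs()['moment'])"
```

```text
time: 13.75
tool_pos: [489.3, -87.3, 323.8]
tcp_rot: [3.141, 0.002, 2.158]
contact_force: [-2.0, -2.2, 9.9]
grip_width: 13.8
[-0.49687589  0.46707673  0.06627562]
```

```bash
python3 -m pendant '[[[0,0,0],[0,0,0.06],0],[[0,0,0],[0,0,0.12],0],[[0,0,0],[0,0,0.18],0],[[0,0,0],[0,0,0.24],0],[[0,0,0],[0,0,0.3],0],[[0,0,0],[0,0,0.36],0],[[0,0,0],[0,0,0.4],0]]';python3 -c "
from plant import *;print(get_obs()['moment'])"
```

```text
time: 14.33
tool_pos: [489.3, -87.3, 323.8]
tcp_rot: [3.14, 0.001, 1.758]
contact_force: [-2.3, -2.0, 8.2]
grip_width: 13.8
[-0.52337295  0.46409925  0.08580598]
```

```bash
python3 -m pendant '[[[0,0,0],[0,0,0.04],0],[[0,0,0],[0,0,0.08],0],[[0,0,0],[0,0,0.12],0],[[0,0,0],[0,0,0.12],0]]';python3 -c "
from plant import *;print(get_obs()['moment'])"
```

```text
time: 14.67
tool_pos: [489.3, -87.3, 323.8]
tcp_rot: [3.14, 0.001, 1.639]
contact_force: [-3.1, -2.9, 9.2]
grip_width: 13.8
[-0.53133676  0.49718516  0.01288559]
```

Now I'll let it rise into the notch, easing up by feel.

```bash
python3 -m pendant '[[[0,0,-0.0005],[0,0,0],0],[[0,0,-0.001],[0,0,0],0],[[0,0,-0.0015],[0,0,0],0],[[0,0,-0.002],[0,0,0],0],[[0,0,-0.002],[0,0,0],0]]'
```

```text
time: 15.08
tool_pos: [489.3, -87.3, 325.8]
tcp_rot: [3.14, 0.001, 1.641]
contact_force: [-2.0, -2.2, 8.8]
grip_width: 14.0
```

```bash
python3 -m pendant '[[[0,0,-0.0005],[0,0,0],0],[[0,0,-0.001],[0,0,0],0],[[0,0,-0.0015],[0,0,0],0],[[0,0,-0.0015],[0,0,0],0]]'
```

```text
time: 15.42
tool_pos: [489.3, -87.3, 327.2]
tcp_rot: [3.14, 0.001, 1.641]
contact_force: [-1.8, -2.6, 6.9]
grip_width: 13.3
```

```bash
python3 -m pendant '[[[0,0,-0.0005],[0,0,0],0],[[0,0,-0.001],[0,0,0],0],[[0,0,-0.001],[0,0,0],0]]'
```

```text
time: 15.67
tool_pos: [489.3, -87.3, 327.4]
tcp_rot: [3.141, 0.001, 1.641]
contact_force: [0.5, -3.7, 3.0]
grip_width: 13.5
```

The rise has stopped at 327.4 and the force is falling, so the pin is on the notch roof. I'll release.

```bash
python3 -m pendant '[[[0,0,-0.0004],[0,0,0],0],[[0,0,-0.0004],[0,0,0],0.015],[[0,0,-0.0004],[0,0,0],0.03],[[0,0,-0.0004],[0,0,0],0.05],[[0,0,-0.0004],[0,0,0],0.05],[[0,0,-0.0004],[0,0,0],0.05],[[0,0,-0.02],[0,0,0],0.05],[[0,0,-0.05],[0,0,0],0.05],[[0,0,-0.075],[0,0,0],0.05],[[0,0,-0.075],[0,0,0],0.05]]'; python3 - <<'E'
from plant import *;import cv2,numpy as np
c=capture("wrist");cv2.imwrite("pics/w2.png",c["color"][:,:,::-1])
c=capture("side");cv2.imwrite("pics/s3.png",cv2.resize(c["color"][180:400,90:390,::-1],None,fx=2.6,fy=2.6))
E
```

```text
time: 16.5
tool_pos: [489.9, -87.2, 407.0]
tcp_rot: [3.134, 0.003, 1.641]
contact_force: [0.3, -0.6, -0.4]
grip_width: 49.8
```

View pics/w2.png

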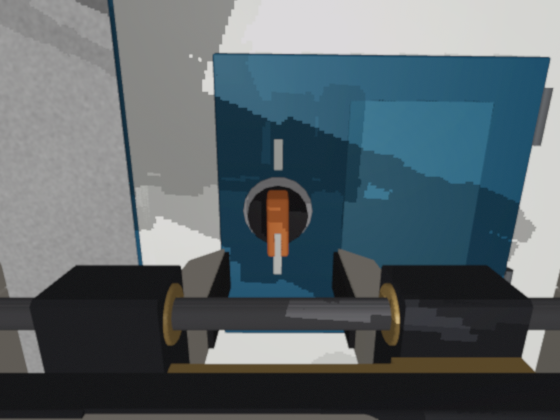

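View pics/s3.png

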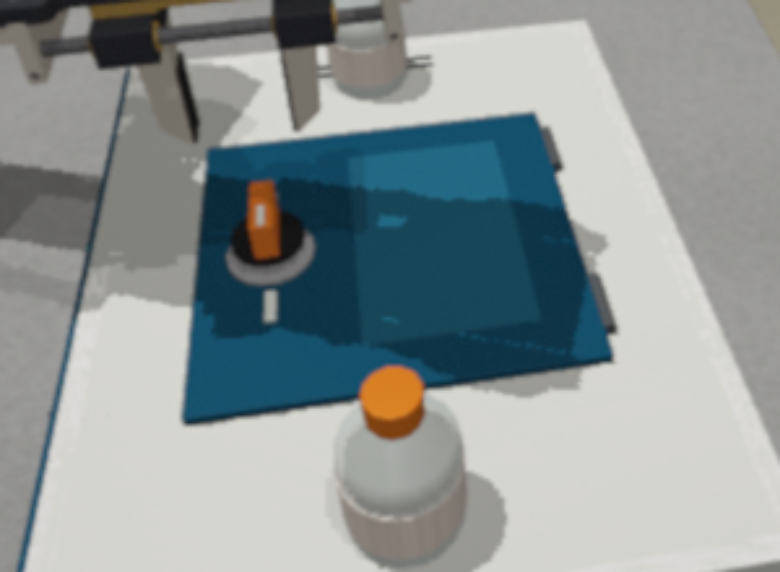

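The wrist view shows the wing, (278,192) to (278,255), lined up with both white marks at (278,155) and (277,262). The side view shows the cover flat, both bottles standing and the gripper clear. I'm handing the job in.

```bash
python3 -m pendant '[[[0,0,0],[0,0,0],0.05],[[0,0,0],[0,0,0],0.05]]'; python3 -c "
from plant import *;print(close_job())"
```

```text
time: 16.77
tool_pos: [488.8, -86.9, 401.0]
tcp_rot: [-3.139, -0.001, 1.641]
contact_force: [-0.1, -0.7, -0.6]
grip_width: 50.0
the job is handed in; nothing more can be done
None
```

The cover is shut and the stud is locked, as far as my checks show. I handed the job in at 16.8 s, and no verdict came back.

- **Cover:** I pressed it down with closed fingers until it stopped rigidly, with the tool at z = 306 mm. The highest force I read was about 21 N, against the 50 N limit.
- **Stud:** I pushed it in by feel and found the bottom at about 11 N over the spring. I backed off about 0.5 mm and turned it 1.56 rad clockwise, with almost no resisting torque. Easing up, it rose about 3.6 mm and stopped as the force fell, so the pin was on the notch roof, and then I let go.
- **Final look:** The wing lines up with both white marks, the cover is flat, both bottles are standing where they were, and the gripper is clear with about 0 N on it.

No check failed. Two things are less certain: the first fit of the cover's position was off by up to 5 pixels in the side view, so I pressed 12 mm further in from its edge. I also judged the pin's hold in the notch from the tool's force and height, because it can't be seen directly.

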